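# Lay the heatsink down and run the inspection tray home

### The arm

A 6-joint arm with a two-finger parallel gripper is mounted at the origin on the work surface. World frame = base frame: x ahead of the robot, y to its left, z up, the work surface at z = 0. Lengths are in m, angles in rad, forces in N, time in s.
With the tool pointing down it reaches from about 0.25 to 0.725 m from the base axis. Payload 4 kg.
Tool frame: the origin (TCP) lies midway between the tips of the shut fingers; the grasp point (between the pads) lies 19 mm behind it; z points along the fingers, y is the direction in which the jaws open and shut (so a half turn about z gives the same grasp; the last joint's range is limited). The gripper opens to 85 mm and grips with 20 to 120 N. Pads are 22 mm wide; open, the fingers measure 114 mm over their backs; the gripper's body (76 mm by 85 mm) begins 54 mm behind the grasp point. The pads swing forward as they close: fully open they stand 13 mm farther back than shut.
Start: joints at [-1.108, 0.241, 0.005, 1.335, 0, 1.571], TCP at [0.223, -0.447, 0.231] pointing down, gripper open.
Joint ranges: [-2.72, 2.72], [-1.05, 1.87], [-1.09, 1.28], [-1.99, 2.15], [-1.42, 1.44], [-3.14, 3.14]. Speed limits (rad/s): [2.79, 2.79, 3.14, 3.14, 3.14, 3.14].

### API

Orientations are given as a unit quaternion [x, y, z, w].
In Python, from workcell import bot, eyes, job gives the robot as it stands.
- The arm moves only by the shell command python3 -m crank 'ROWS'. ROWS is a JSON object of lists of equal length, an entry for each row: "dr": the turn, a rotation vector about the tool's x, y, z in rad, a list of three; "travel": the shift along the tool's x, y, z in m, a list of three; "hand": the finger opening in m, from 0 to 0.0854. In form: {"dr": [[wx, wy, wz], ...], "travel": [[x, y, z], ...], "hand": [hand, ...]}. A call has 1 to 10 rows; each row is the pose to reach, as a shift and turn from the pose commanded when the call began, along the tool's axes at that moment; what a row does not reach only later rows make up. A row lasts 1/8 s, in which the tool goes at most 62.5 mm and 10.7 degrees, less where a joint would pass 70% of its speed; a pose out of reach is approached as far as the arm can. A call with a gripper value outside its range is refused whole. The fingers move at their own pace and stop on an object; the grip force is fixed at half the most. Time passes only in rows, so rows that repeat a pose let the fingers close. It gives the time, the measured TCP pose, the force and the opening at its end, in the units of the state.
- bot.get_obs(): the state, without advancing time (a new reading comes with each control period).
- eyes.camera(name): name is "side" or "top" or "wrist"; returns a dict with "color" (480x640x3 uint8, red, green, blue), "K" (3x3 intrinsics, pixels), "R" (3x3) and "t" (3): a world point X has camera coordinates R X + t; the wrist camera has in their place "T_tool_cam" (4x4, takes a point from camera to tool coordinates, whose origin is the TCP and whose axes are the flange's). Camera axes: x right, y down, z forward; pixel columns grow to the right and rows downward; lengths in m; the calibration is good to about 2 mm. A picture is of the moment at which its call begins: read the wrist's pose just before it. There is no depth.
- job.job_done(): hands the job in, once; it reports no verdict.
The state is a dict: "clock": time; "joint_pos": joint angles; "joint_vel": joint speeds; "tau": joint torques, N m; "eef_pos": TCP position; "tool_rot": TCP orientation; "ft_force": force on the tool from outside, world axes, zero at the start; "ft_torque": the same for the moment, N m; "grip_width": finger opening in m.
Only numpy, scipy, OpenCV 4.12 (cv2) and the standard library are available. Lean on these libraries where they do the work, as an engineer would, in place of code of your own. Each camera call takes 0.05 s, during which the arm holds its last target.

### The job

The heatsink in the sliding tray of the inspection stage is standing on edge: tip it over inside the tray so that it lies flat on its base with the fins up, and only then push the tray fully home under the hood. The toggle lever beside the tray may or may not be locking it, and nothing shows which way is locked: try the tray, do not force it if it is held, and flip the lever over if needed. Leave the other things on the bench where they are.

Things in the scene. Friction and masses are not known exactly. Their poses are not given: they have to be found in the camera images.
- stage: The inspection stage, fixed to the bench: aluminium base plate 400 x 275 x 10 mm, x from -185 to 215 mm, y from -103 to 173 mm. Origin on the bench surface; x is the tray's sliding direction, towards the hood (away from the robot), z up. The tray starts out in front of the hood, the lock box stands at its +y side.
- tray (a joint): Travel of the tray, in m: 0 as it starts (pulled out towards the robot), 0.100 fully home under the hood against its end stop, motion along the stage's +x. It slides with about 1.5 to 3 N and stays where it is left. When the lock holds it, it moves freely about 5 mm and then stops dead; driving it on with over 45 N overstrains the lock.
- tray_grip (a point): Top centre of the tray's handle, a black upright post 20 mm along the stage's x by 16 mm along its y, its top 75 mm above the bench and its foot 23 mm above the bench, in the middle of the tray's near edge. Moves with the tray; axes parallel to the stage's.
- tray_mid (a point): Centre of the tray's inner floor, 16 mm above the bench. The tray is open-topped, 168 x 168 mm outside, 160 x 160 mm inside, walls 4 mm thick and rising 13 mm above the inner floor. Moves with the tray; axes parallel to the stage's. The post handle is 96 mm from it towards -x.
- sink: Bare aluminium heatsink, 50 x 50 x 22 mm: a 6 mm base plate with five fins 16 mm tall, about 75 g. Origin at the centre of the base's flat underside; z points from base to fins (level at the start, upright when it lies properly). It starts standing on a 50 x 22 mm edge near the tray's middle, any way round, and tips onto its base when its top is pushed about 15 mm from the fin side.
- meter: Bystander: hand-held multimeter 170 x 85 x 34 mm, origin under its centre.
- board: Bystander: circuit board 110 x 75 mm, about 16 mm tall, origin under its centre.
- driver: Bystander: screwdriver 160 mm long, lying on the bench.
- jar: Bystander: clear jar 52 mm in diameter, 75 mm tall, origin under its centre.
- reel: Bystander: grey reel 60 mm in diameter, 40 mm tall, origin under its centre.
- partsbin: Bystander: clear open parts bin 120 x 90 x 45 mm, origin under its centre.
- knobcap: Bystander: loose black knob 32 mm in diameter, 18 mm tall, standing on the near right corner of the stage's base plate (10 mm above the bench), origin under its centre.
- hood_mid (a point): Top centre of the beige hood's roof, 84 mm above the bench; axes parallel to the stage's. The hood is 135 mm along x and 202 mm along y; the roof's underside is 58 mm above the bench: a heatsink standing on edge does not pass under it, one lying down does. A low black lens cap on top rises to 102 mm.
- lock_mid (a point): Top centre of the grey lock box, 44 mm above the bench, 85 mm along the stage's x by 76 mm along its y; fixed to the stage, axes parallel to it. The slot of the toggle lever runs along y across its top, the pivot 10 mm towards -x of this point.
- toggle (a joint): Lean of the lock's toggle lever about a level axis along the stage's x, 43 mm above the bench: -0.45 rad leaning towards the tray, +0.45 away from it. Top-heavy: it rests at either end and drops on by itself once past upright; under 2 N at its top moves it. One end frees the tray, the other holds it; which is which varies by episode, is constant within it and cannot be seen.
- toggle_tip (a point): Top centre of the toggle lever: a steel rod 12 mm in diameter with a knob 18 mm in diameter and 22 mm tall on its end, 50 mm from pivot to top, standing out of the slot in the lock box's top. At rest the top is about 88 mm above the bench and 22 mm to either side of the pivot. Throw it with the tray drawn back below 0.003, where it moves freely.
Mind the look-alikes: they are no part of the job. Several things have the shape of the sink; the one meant has the colours described above.

How it is judged:
On the way, in this order (a step that is already met when the one before it is completed fails the run):
1. the heatsink lies on its base, fins up, in the tray while the tray is still out (angle between sink's own z axis and vertical below 0.15 rad and z of sink in the frame of tray_mid below 0.006 m and linear speed of sink below 0.03 m/s and value of joint tray below 0.03 m), for 0.2 s.
2. the tray is fully home with the heatsink flat in it (value of joint tray above 0.096 m and angle between sink's own z axis and vertical below 0.15 rad), for 0.2 s.
At the end, for the whole second after the job is handed in: The tray is within 4 mm of fully home (100 mm) and at rest, and the heatsink lies at rest on its base inside the tray, fins up, within 0.15 rad of level (all of step 2 and x of sink in the frame of tray_mid between -0.08 and 0.08 m and y of sink in the frame of tray_mid between -0.08 and 0.08 m and z of sink in the frame of tray_mid below 0.006 m and linear speed of sink below 0.02 m/s and velocity of joint tray below 0.01 m/s); the robot touches nothing.
It fails at once if the locked tray is forced against its lock with more than 45 N (contact force between lockpin_g and tumbler_g above 45 N).
It fails at once if a bystander is shifted by more than 30 mm (distance of any of meter, board, driver, jar, reel, partsbin, knobcap from where it was at the start of the episode above 0.03 m).
It also fails if it takes over 70 s, if anything falls off the work surface, if the arm or the gripper's body presses on something with over 40 N, if the wrist force passes 120 N, or if a joint passes its speed limit or range.

## Working session

There is one attempt and no reset: what is moved stays moved. The work goes in short steps, Python scripts to look and compute and a shell command to move; the robot and the scene stay as the last step left them, time stands still between calls to the robot, and variables do not carry over. Pictures are saved under pics/ and viewed, and the job is handed in when it is done.

```bash
ls; mkdir -p pics; python3 - <<'E'
from workcell import bot, eyes, job
import cv2, numpy as np
o=bot.get_obs(); print(o)
for n in ["side","top"]:
    c=eyes.camera(n); cv2.imwrite(f"pics/{n}0.png",c["color"][:,:,::-1]); print(n,c["K"].tolist(),c["R"].tolist(),c["t"].tolist())
    np.savez(f"{n}.npz",K=c["K"],R=c["R"],t=c["t"])
E
```

```text
pics
{'clock': 0.0, 'joint_pos': array([-1.10798018e+00,  2.41416421e-01,  3.72098514e-03,  1.33524543e+00,
        4.01282205e-08,  1.57080006e+00]), 'joint_vel': array([ 3.99252720e-04, -9.87515506e-04, -1.02044792e-04, -4.34344440e-05,
        5.78000918e-04, -1.34369445e-03]), 'tau': array([ 2.15035639e-04, -3.72319329e+01,  2.52407026e+01,  1.70027954e-02,
        3.59432420e-05, -8.62991811e-08]), 'eef_pos': array([ 0.22294358, -0.44681553,  0.23041004]), 'tool_rot': array([ 9.73344290e-01,  2.29346341e-01, -2.45905640e-04, -1.04369186e-03]), 'ft_force': array([-0.18441435, -0.35818334, -0.40988839]), 'ft_torque': array([-0.01528969, -0.05891539, -0.00477405]), 'grip_width': 0.08532810324383135}
side [[509.8773002563579, 0.0, 314.6907712560725], [0.0, 509.8773002563579, 242.43963965816252], [0.0, 0.0, 1.0]] [[-0.9968131271995545, -0.07833035839950607, 0.015097827514230054], [-0.05309642112453748, 0.5102411706244522, -0.8583907722381192], [0.05953452365149384, -0.8564568306416812, -0.512774158612538]] [0.5599371112836143, 0.12173417190986163, 1.2078837368402016]
top [[470.15144114587355, 0.0, 315.31339400972354], [0.0, 470.15144114587355, 244.44520011625403], [0.0, 0.0, 1.0]] [[0.01649780649426788, -0.9997559224146616, 0.014694147735972744], [-0.9896937627310587, -0.018418995866988138, -0.14201055102523366], [0.14224654087926467, -0.012199843771982289, -0.9897560736968594]] [-0.03927024941889137, 0.578948287672087, 1.3571787703867575]
```

View pics/side0.png

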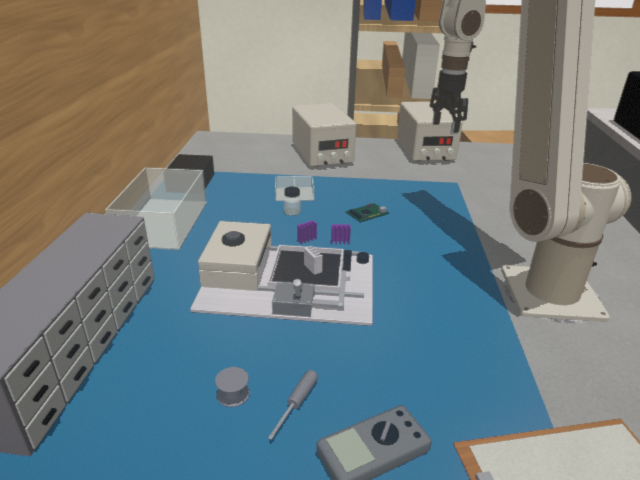

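View pics/top0.png

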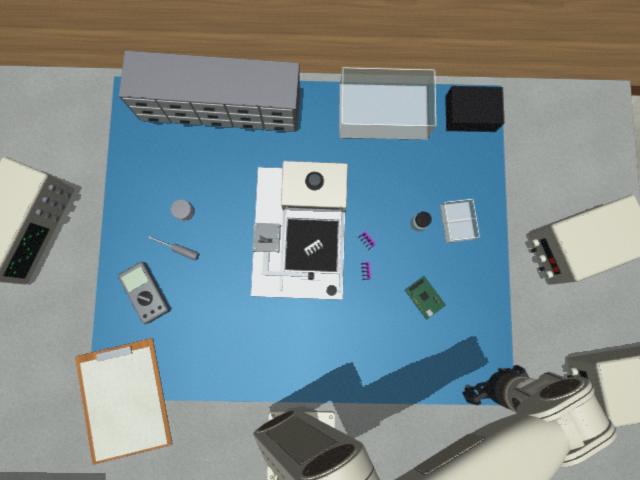

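The stage sits near pixel (300,232) in the top view and the sink near (313,247). I'll enlarge both views.

```bash
cat > h.py <<'E'
import numpy as np, cv2
from scipy.spatial.transform import Rotation as Ro
def cam(n): return np.load(f"{n}.npz")
def ray(n,u,v,z):
    c=cam(n); d=np.linalg.solve(c["K"],[u,v,1.]); R=c["R"]; o=-R.T@c["t"]; w=R.T@d
    return o+w*(z-o[2])/w[2]
def proj(n,X):
    c=cam(n); p=c["K"]@(c["R"]@np.array(X)+c["t"]); return p[:2]/p[2]
def tri(u1,u2): # side,top
    A=[];b=[]
    for n,(u,v) in (("side",u1),("top",u2)):
        c=cam(n);P=c["K"]@np.c_[c["R"],c["t"]]
        for k,w in((0,u),(1,v)):
            r=w*P[2]-P[k];A.append(r[:3]);b.append(-r[3])
    return np.linalg.lstsq(np.array(A),np.array(b),rcond=None)[0]
def crop(src,dst,x0,y0,x1,y1,s):
    i=cv2.imread(src)[y0:y1,x0:x1]; cv2.imwrite(dst,cv2.resize(i,None,fx=s,fy=s,interpolation=cv2.INTER_CUBIC))
E
python3 - <<'E'
from h import *
crop("pics/top0.png","pics/top0c.png",245,155,355,305,4); crop("pics/side0.png","pics/side0c.png",190,210,390,330,4)
for p in [(258,168),(251,296),(343,299)]: print(ray("top",*p,0.01))
E
```

```text
[0.82092412 0.15270461 0.01      ]
[0.42480626 0.16022135 0.01      ]
[ 0.42054506 -0.1151585   0.01      ]
```

View pics/top0c.png

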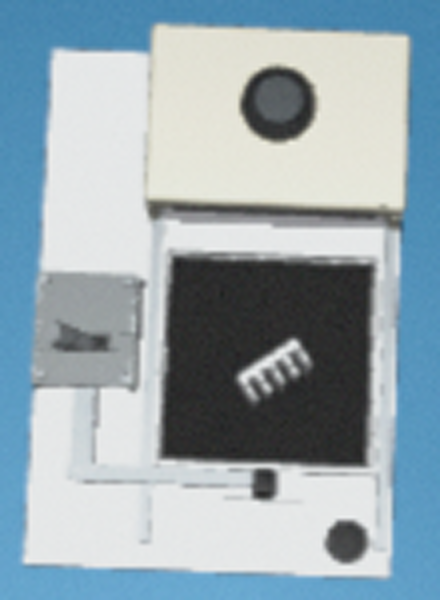

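View pics/side0c.png

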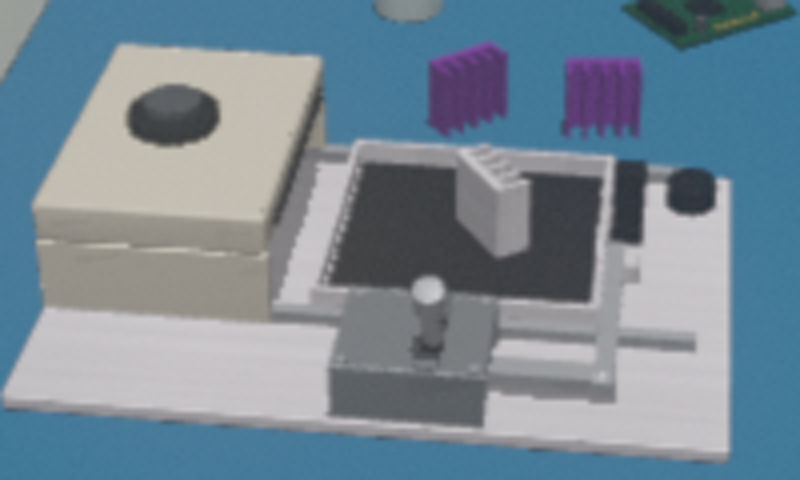

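```bash
python3 - <<'E'
from h import *
from scipy.optimize import least_squares
pts=[((251,296.2),(-.185,.173)),((342.7,299.2),(-.185,-.103)),((258,167),(.215,.173))]
W=np.array([ray("top",*p,0.01)[:2] for p,_ in pts]); S=np.array([s for _,s in pts])
side=[((192,311.5),(.215,.173)),((372,325),(-.185,.173)),((372.5,255),(-.185,-.103))]
W=np.r_[W,[ray("side",*p,0.01)[:2] for p,_ in side]];S=np.r_[S,[s for _,s in side]]
f=lambda q:((S@np.array([[np.cos(q[2]),np.sin(q[2])],[-np.sin(q[2]),np.cos(q[2])]])+q[:2])-W).ravel()
q=least_squares(f,[.6,0,0]).x; print("stage",q,f(q).round(4).reshape(-1,2).tolist())
np.save("stage.npy",q)
c,s=np.cos(q[2]),np.sin(q[2]);R=np.array([[c,-s],[s,c]])
tos=lambda w:R.T@(np.array(w)[:2]-q[:2])
def C(u,v): return 245+u/4,155+v/4
def D(u,v): return 190+u/4,210+v/4
h=ray("top",*C(265,475),.075);print("handle",h,tos(h),tos(ray("side",*D(630,165),.075)))
t=[ray("top",*C(*p),.016) for p in[(170,256),(376,264),(367,465),(160,458)]]; print("tray",np.mean(t,0),tos(np.mean(t,0)))
for p in [(237,378),(300,338),(312,358),(248,402)]: w=ray("top",*C(*p),.066); print("sinktop",w,tos(w))
l=[ray("top",*C(*p),.044) for p in[(38,272),(140,277),(134,390),(32,384)]];lm=np.mean(l,0);print("lock",lm,tos(lm))
k=tri(D(428,282),C(105,340));print("knob?",k,tos(k))
ls=tos(lm)
for sg in(-1,1):
  st=ls+[-.010,sg*.022]; w=np.r_[R@st+q[:2],.088]; print(sg,w,(proj("top",w)-[245,155])*4,(proj("side",w)-[190,210])*4)
hd=[ray("top",*C(*p),.084) for p in[(155,25),(410,35),(403,215),(147,205)]];print("hood",tos(np.mean(hd,0)))
E
```

```text
stage [ 0.60598119 -0.01326224 -0.01513173] [[-0.0006, 0.0023], [-0.0005, 0.0008], [-0.0006, 0.0037], [0.0051, -0.0029], [-0.0028, -0.0045], [-0.0006, 0.0006]]
handle [ 0.48936039 -0.01840758  0.075     ] [-0.11652959 -0.00690936] [-0.11986897 -0.0092059 ]
tray [ 0.5813691  -0.01966946  0.016     ] [-0.02451233 -0.0067789 ]
sinktop [0.56054722 0.00322289 0.066     ] [-0.0456782   0.01579577]
sinktop [ 0.59092227 -0.04228246  0.066     ] [-0.01461809 -0.02924476]
sinktop [ 0.57629933 -0.05127657  0.066     ] [-0.02910326 -0.0384591 ]
sinktop [ 0.54307354 -0.00513203  0.066     ] [-0.06302346  0.00717741]
lock [0.59697194 0.11629304 0.044     ] [-0.01096853  0.12940412]
knob? [0.59066335 0.10020534 0.0664771 ] [-0.01703299  0.1132228 ]
-1 [0.5866402  0.09444687 0.088     ] [110.59607695 335.69481309] [442.32754966 245.2447387 ]
1 [0.58730598 0.13844183 0.088     ] [ 49.37134589 333.64379006] [432.59197357 291.63084704]
hood [ 0.1444357  -0.00845789]
```

```bash
cat >> h.py <<'E'
def rel(p,yaw=None,side=0):
    """travel, dr (tool axes) to reach world p with tool down, tool-x at yaw"""
    from workcell import bot
    o=bot.get_obs(); R=Ro.from_quat(o["tool_rot"]); t=R.inv().apply(np.array(p)-o["eef_pos"])
    out=[t.round(4).tolist()]
    if yaw is not None:
        T=Ro.from_euler("z",yaw)*Ro.from_euler("x",np.pi); out.append((R.inv()*T).as_rotvec().round(3).tolist())
    return out
E
python3 - <<'E'
from h import *
print(rel([.515,-.057,.23],.571)); print(rel([.515,-.057,.12],.571))
E
```

```text
[[0.4354, -0.2185, 0.0009], [-0.002, -0.0, -0.108]]
[[0.4354, -0.2183, 0.1109], [-0.002, -0.0, -0.108]]
```

```bash
python3 -m crank '{"dr":[[0,0,-0.03],[0,0,-0.06],[0,0,-0.108],[0,0,-0.108],[0,0,-0.108],[0,0,-0.108],[0,0,-0.108],[0,0,-0.108],[0,0,-0.108],[0,0,-0.108]],"travel":[[0.05,-0.025,0],[0.1,-0.05,0],[0.15,-0.075,0],[0.2,-0.1,0],[0.25,-0.125,0],[0.3,-0.15,0],[0.35,-0.175,0],[0.4,-0.2,0.01],[0.4354,-0.2185,0.06],[0.4354,-0.2185,0.11]],"hand":[0,0,0,0,0,0,0,0,0,0]}'
python3 - <<'E'
from h import *
from workcell import eyes
for n in ["side","top","wrist"]:
    c=eyes.camera(n); cv2.imwrite(f"pics/{n}1.png",c["color"][:,:,::-1])
crop("pics/side1.png","pics/side1c.png",240,170,400,290,4)
print(rel([.515,-.057,.057],.571))
E
```

```text
clock: 1.35
eef_pos: [0.5173, -0.055, 0.1201]
tool_rot: [0.959, 0.284, 0.001, 0.0]
ft_force: [-0.8, -0.7, -0.2]
grip_width: 0.0002
[[0.0026, 0.0019, 0.0615], [-0.005, 0.007, 0.001]]
```

View pics/side1c.png

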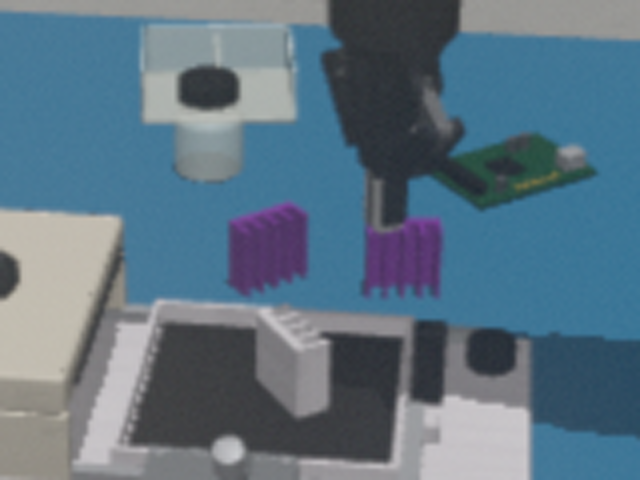

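View pics/wrist1.png

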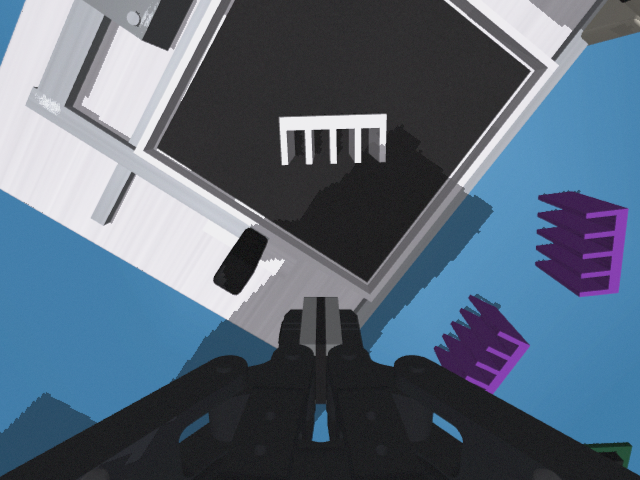

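Everything lines up: the sink's fin side faces the tool, centred near column 333 against the tool's 320. Next I lower the tool, shift it 5 mm sideways and approach.

```bash
python3 -m crank '{"dr":[[0,0,0],[0,0,0],[0,0,0],[0,0,0],[0,0,0]],"travel":[[0,0.005,0.03],[0,0.005,0.063],[0.015,0.005,0.063],[0.03,0.005,0.063],[0.03,0.005,0.063]],"hand":[0,0,0,0,0]}'
python3 - <<'E'
from h import *
from workcell import eyes
for n in ["side","wrist"]:
    c=eyes.camera(n); cv2.imwrite(f"pics/{n}2.png",c["color"][:,:,::-1])
crop("pics/side2.png","pics/side2c.png",240,170,400,290,4)
E
```

```text
clock: 2.12
eef_pos: [0.5467, -0.0449, 0.0608]
tool_rot: [0.959, 0.282, 0.003, 0.001]
ft_force: [0.3, -0.3, 0.4]
grip_width: -0.0
```

View pics/side2c.png

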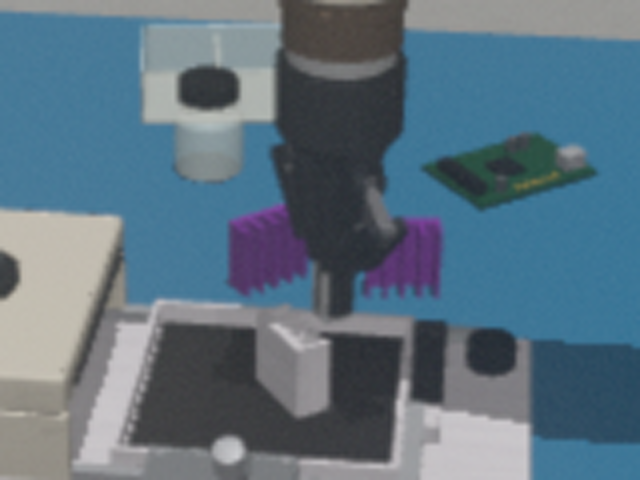

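View pics/wrist2.png

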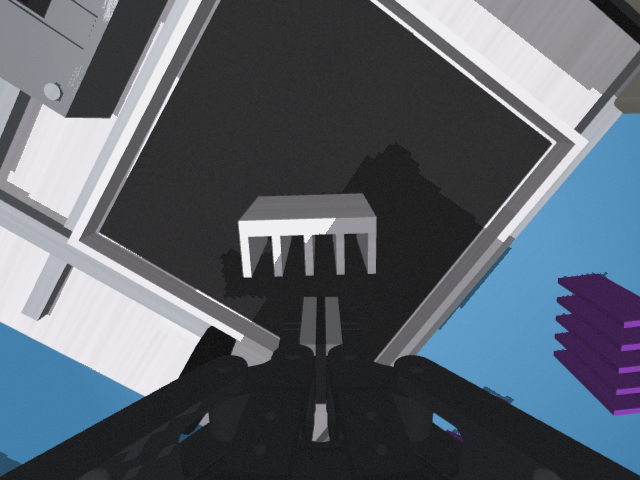

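```bash
python3 -m crank '{"dr":[[0,0,0],[0,0,0],[0,0,0],[0,0,0],[0,0,0],[0,0,0],[0,0,0]],"travel":[[0,-0.002,0.004],[0.006,-0.002,0.004],[0.012,-0.002,0.004],[0.016,-0.002,0.004],[0.020,-0.002,0.004],[0.024,-0.002,0.004],[0.024,-0.002,0.004]],"hand":[0,0,0,0,0,0,0]}'
python3 - <<'E'
from h import *
from workcell import eyes
for n in ["side","wrist"]:
    c=eyes.camera(n); cv2.imwrite(f"pics/{n}3.png",c["color"][:,:,::-1])
crop("pics/side3.png","pics/side3c.png",240,170,400,290,4)
E
```

```text
clock: 3.1
eef_pos: [0.5626, -0.0307, 0.0543]
tool_rot: [0.96, 0.282, 0.0, 0.0]
ft_force: [-0.4, -0.6, 0.5]
grip_width: -0.0001
```

View pics/side3c.png

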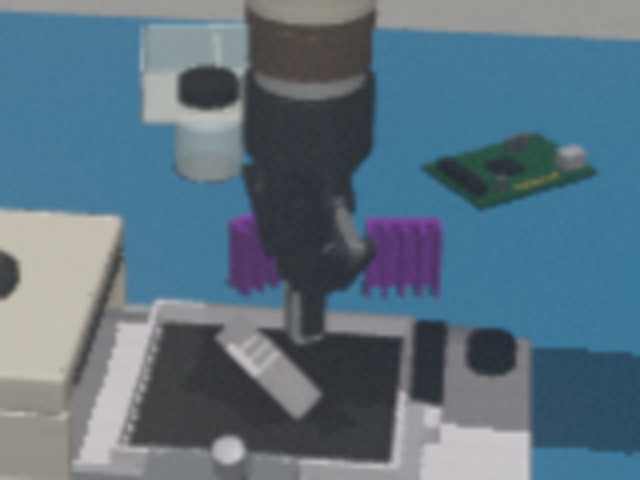

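View pics/wrist3.png

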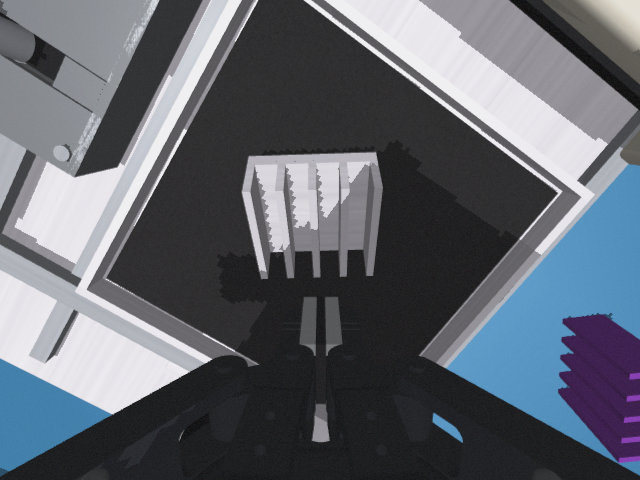

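The sink is tipping over, fins up. I'll retreat, then go above the handle.

```bash
python3 -m crank '{"dr":[[0,0,0],[0,0,0],[0,0,0]],"travel":[[-0.02,0,-0.01],[-0.03,0,-0.05],[-0.03,0,-0.09]],"hand":[0,0.03,0.05]}'
python3 - <<'E'
from h import *
from workcell import eyes
for n in ["side","wrist"]:
    c=eyes.camera(n); cv2.imwrite(f"pics/{n}4.png",c["color"][:,:,::-1])
crop("pics/side4.png","pics/side4c.png",240,170,400,290,4)
print(rel([.488,-.019,.12],-.015))
E
```

```text
clock: 3.58
eef_pos: [0.5357, -0.0475, 0.1448]
tool_rot: [0.96, 0.281, -0.001, -0.0]
ft_force: [1.2, -0.2, 1.0]
grip_width: 0.0363
[[-0.0287, -0.0524, 0.0289], [0.004, -0.009, 0.585]]
```

View pics/side4c.png

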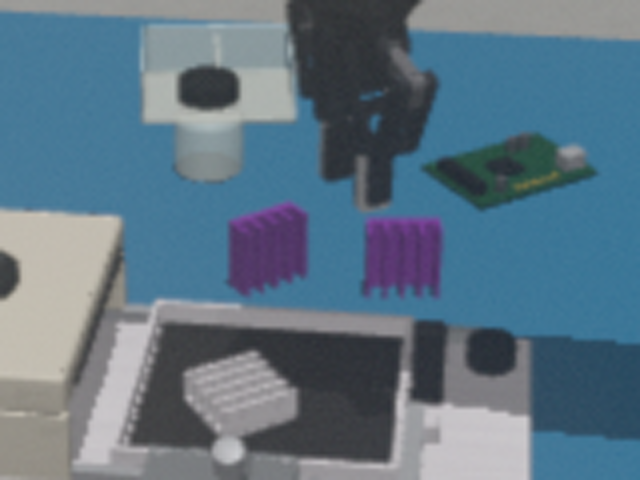

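View pics/wrist4.png

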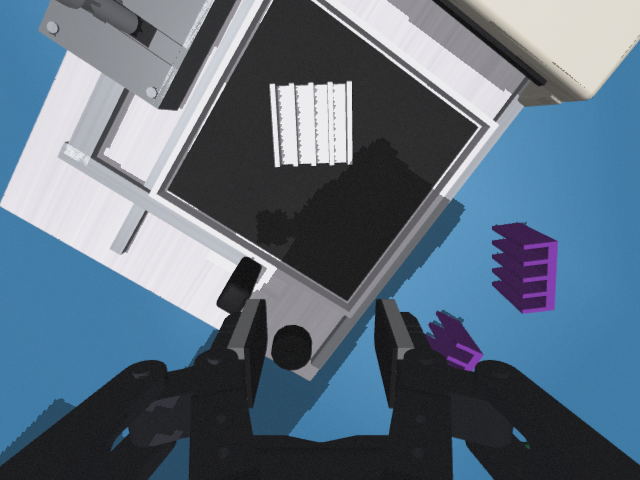

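The sink lies flat with its fins up, at about (312,124) in the wrist view. Next is the handle.

```bash
python3 -m crank '{"dr":[[0,0,0.15],[0,0,0.3],[0,0,0.45],[0,-0.005,0.585],[0,-0.005,0.585]],"travel":[[-0.01,-0.015,0.01],[-0.02,-0.03,0.02],[-0.0287,-0.0524,0.029],[-0.0287,-0.0524,0.029],[-0.0287,-0.0524,0.029]],"hand":[0.05,0.05,0.05,0.05,0.05]}'
python3 - <<'E'
from h import *
from workcell import eyes
for n in ["wrist"]:
    c=eyes.camera(n); cv2.imwrite(f"pics/{n}5.png",c["color"][:,:,::-1]); print(c["K"].tolist(),c["T_tool_cam"].round(3).tolist())
    T=np.linalg.inv(c["T_tool_cam"])
    for z in (0,.045): 
        p=c["K"]@(T[:3,:3]@[0,0,z]+T[:3,3]); print(p[:2]/p[2])
print(rel([.488,-.019,.042],-.015))
E
```

```text
clock: 4.3
eef_pos: [0.4842, -0.0183, 0.1149]
tool_rot: [1.0, -0.006, -0.003, 0.001]
ft_force: [-0.0, 0.5, -0.3]
grip_width: 0.0499
[[392.337674823805, 0.0, 320.3620046908594], [0.0, 392.337674823805, 242.35473540771216], [0.0, 0.0, 1.0]] [[-0.0, -0.954, -0.299, 0.077], [1.0, -0.0, 0.0, -0.0], [-0.001, -0.299, 0.954, -0.142], [0.0, 0.0, 0.0, 1.0]]
[320.34738137 318.24039121]
[320.30462572 275.93824259]
[[0.0038, 0.0004, 0.073], [0.001, 0.005, 0.003]]
```

View pics/wrist5.png

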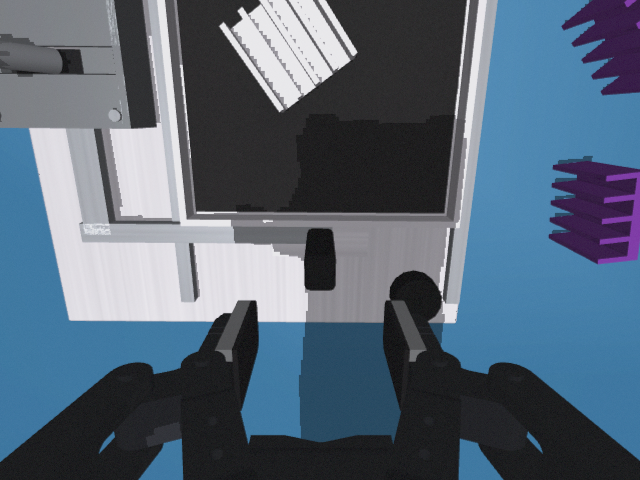

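The handle top is centred near (320,277), as expected for this pose. Descending and gripping.

```bash
python3 -m crank '{"dr":[[0,0,0],[0,0,0],[0,0,0],[0,0,0],[0,0,0],[0,0,0],[0,0,0]],"travel":[[0.002,0,0.04],[0.002,0,0.071],[0.002,0,0.071],[0.002,0,0.071],[0.002,0,0.071],[0.002,0,0.071],[0.002,0,0.071]],"hand":[0.05,0.05,0.05,0,0,0,0]}'
```

```text
clock: 5.22
eef_pos: [0.4879, -0.0181, 0.046]
tool_rot: [1.0, -0.007, -0.0, 0.0]
ft_force: [-0.1, 3.0, 6.4]
grip_width: 0.0151
```

```bash
python3 -m crank '{"dr":[[0,0,0],[0,0,0],[0,0,0]],"travel":[[0.002,0,0],[0.004,0,0],[0.005,0,0]],"hand":[0,0,0]}'; python3 -m crank '{"dr":[[0,0,0],[0,0,0]],"travel":[[0.001,0,0],[0.001,0,0]],"hand":[0,0]}'; python3 -m crank '{"dr":[[0,0,0],[0,0,0]],"travel":[[0.001,0,0],[0.001,0,0]],"hand":[0,0]}'
```

```text
clock: 5.6
eef_pos: [0.4924, -0.0182, 0.046]
tool_rot: [1.0, -0.007, -0.001, 0.0]
ft_force: [-0.7, 3.1, 7.7]
grip_width: 0.0151
clock: 5.85
eef_pos: [0.4935, -0.0182, 0.046]
tool_rot: [1.0, -0.007, -0.001, 0.0]
ft_force: [-1.0, 3.4, 7.9]
grip_width: 0.0151
clock: 6.1
eef_pos: [0.4945, -0.0182, 0.046]
tool_rot: [1.0, -0.007, -0.001, 0.0]
ft_force: [-1.1, 3.1, 7.6]
grip_width: 0.0151
```

```bash
python3 -m crank '{"dr":[[0,0,0],[0,0,0]],"travel":[[0.001,0,0],[0.001,0,0]],"hand":[0,0]}'; python3 -m crank '{"dr":[[0,0,0],[0,0,0]],"travel":[[0.001,0,0],[0.001,0,0]],"hand":[0,0]}'; python3 -m crank '{"dr":[[0,0,0],[0,0,0]],"travel":[[0.001,0,0],[0.001,0,0]],"hand":[0,0]}'
```

```text
clock: 6.35
eef_pos: [0.4955, -0.0182, 0.046]
tool_rot: [1.0, -0.007, -0.001, 0.0]
ft_force: [-1.1, 2.7, 7.3]
grip_width: 0.0153
clock: 6.6
eef_pos: [0.4965, -0.0183, 0.0459]
tool_rot: [1.0, -0.007, -0.001, 0.0]
ft_force: [-1.0, 2.9, 6.9]
grip_width: 0.0148
clock: 6.85
eef_pos: [0.4975, -0.0183, 0.046]
tool_rot: [1.0, -0.007, -0.001, 0.0]
ft_force: [-0.9, 1.9, 7.0]
grip_width: 0.0147
```

```bash
python3 -m crank '{"dr":[[0,0,0],[0,0,0],[0,0,0],[0,0,0]],"travel":[[0.003,0,0],[0.006,0,0],[0.009,0,0],[0.009,0,0]],"hand":[0,0,0,0]}'
python3 - <<'E'
from h import *
from workcell import eyes
for n in ["side"]:
    c=eyes.camera(n); cv2.imwrite(f"pics/{n}6.png",c["color"][:,:,::-1])
crop("pics/side6.png","pics/side6c.png",190,210,390,330,4)
E
```

```text
clock: 7.35
eef_pos: [0.5069, -0.0185, 0.046]
tool_rot: [1.0, -0.007, -0.0, 0.0]
ft_force: [-0.2, 3.1, 6.5]
grip_width: 0.015
```

View pics/side6c.png

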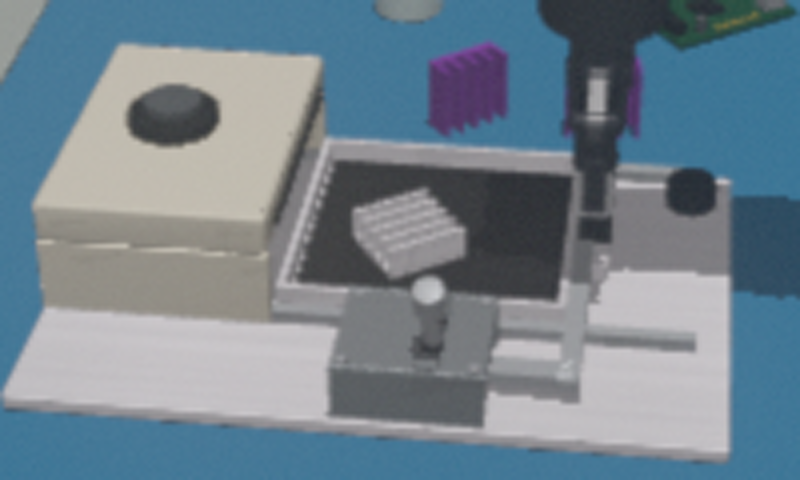

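The tray has moved about 19 mm with little force, so it isn't locked and the lever needs no flip. I'll push it on gently.

```bash
python3 -m crank '{"dr":[[0,0,0],[0,0,0],[0,0,0],[0,0,0],[0,0,0],[0,0,0],[0,0,0],[0,0,0],[0,0,0],[0,0,0]],"travel":[[0.004,0,0],[0.012,0,0],[0.020,0,0],[0.028,0,0],[0.036,0,0],[0.044,0,0],[0.052,0,0],[0.060,0,0],[0.067,0,0],[0.072,0,0]],"hand":[0,0,0,0,0,0,0,0,0,0]}';python3 -m crank '{"dr":[[0,0,0],[0,0,0],[0,0,0]],"travel":[[0.003,0,0],[0.006,0,0],[0.006,0,0]],"hand":[0,0,0]}'
```

```text
clock: 8.65
eef_pos: [0.5787, -0.0199, 0.046]
tool_rot: [1.0, -0.007, -0.001, 0.001]
ft_force: [-1.3, -0.2, 7.4]
grip_width: 0.0148
clock: 9.02
eef_pos: [0.585, -0.0201, 0.046]
tool_rot: [1.0, -0.007, -0.0, 0.001]
ft_force: [-0.4, 0.8, 7.6]
grip_width: 0.0149
```

```bash
python3 -m crank '{"dr":[[0,0,0],[0,0,0],[0,0,0]],"travel":[[0.001,0,0],[0.002,0,0],[0.002,0,0]],"hand":[0,0,0]}';python3 -m crank '{"dr":[[0,0,0],[0,0,0]],"travel":[[0.001,0,0],[0.001,0,0]],"hand":[0,0]}';python3 -m crank '{"dr":[[0,0,0],[0,0,0]],"travel":[[0.001,0,0],[0.001,0,0]],"hand":[0,0]}'
```

```text
clock: 9.4
eef_pos: [0.5866, -0.0201, 0.046]
tool_rot: [1.0, -0.007, -0.001, 0.001]
ft_force: [-0.0, 1.1, 7.5]
grip_width: 0.0152
clock: 9.65
eef_pos: [0.5876, -0.0201, 0.046]
tool_rot: [1.0, -0.007, -0.001, 0.001]
ft_force: [-1.3, 0.8, 6.8]
grip_width: 0.0143
clock: 9.9
eef_pos: [0.5877, -0.0201, 0.046]
tool_rot: [1.0, -0.007, -0.001, 0.001]
ft_force: [-3.2, -0.0, 9.2]
grip_width: 0.0154
```

```bash
python3 -m crank '{"dr":[[0,0,0],[0,0,0]],"travel":[[0.001,0,0],[0.001,0,0]],"hand":[0,0]}'
python3 -m crank '{"dr":[[0,0,0],[0,0,0],[0,0,0],[0,0,0],[0,0,0],[0,0,0]],"travel":[[-0.001,0,0],[-0.001,0,0],[-0.001,0,0],[-0.001,0,-0.03],[-0.001,0,-0.08],[-0.05,0,-0.12]],"hand":[0.05,0.05,0.05,0.05,0.05,0.05]}'
python3 - <<'E'
from h import *
from workcell import eyes
for n in ["side","wrist","top"]:
    c=eyes.camera(n); cv2.imwrite(f"pics/{n}7.png",c["color"][:,:,::-1])
crop("pics/side7.png","pics/side7c.png",190,210,390,330,4)
E
```

```text
clock: 10.15
eef_pos: [0.5877, -0.0201, 0.046]
tool_rot: [1.0, -0.007, -0.002, 0.001]
ft_force: [-6.5, 0.8, 11.8]
grip_width: 0.015
clock: 10.9
eef_pos: [0.5422, -0.0193, 0.1649]
tool_rot: [1.0, -0.007, -0.0, 0.001]
ft_force: [-0.2, 0.5, 0.2]
grip_width: 0.0499
```

View pics/side7c.png

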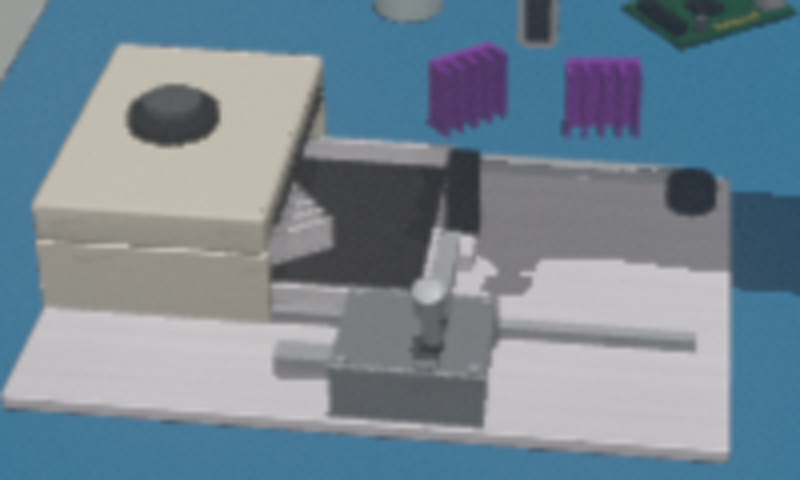

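View pics/wrist7.png

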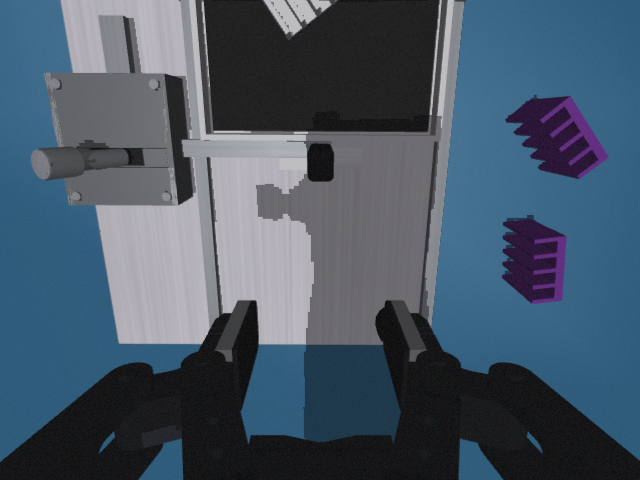

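The tray is home: the handle is at (320,162) in the wrist view, and the sink's flat near corner shows under the hood. I'll check the handle's travel from the pixels.

```bash
python3 - <<'E'
from h import *
a=ray("side",190+630/4,210+165/4,.075);b=ray("side",190+464/4,210+154/4,.075);print(b-a)
crop("pics/top7.png","pics/top7c.png",245,155,355,305,4)
from workcell import bot; o=bot.get_obs();print(o["ft_force"].round(1),abs(o["joint_vel"]).max())
E
```

```text
[ 0.09960936 -0.0023045   0.        ]
[-0.4  0.5 -0.1] 0.06681651249600978
```

View pics/top7c.png

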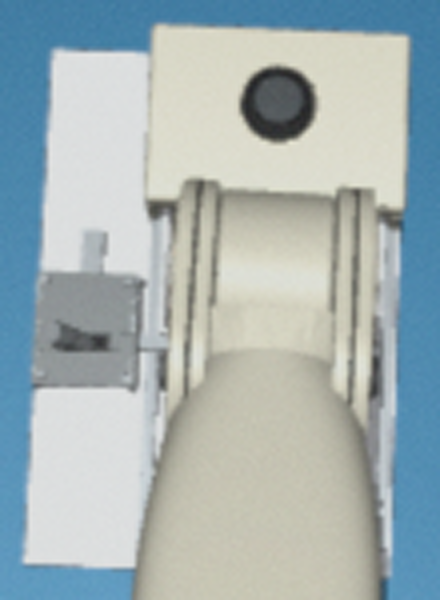

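In the top view the arm hides the tray. The side view gives 99.6 mm of travel, and the gripper is clear. Handing in.

```bash
python3 -m crank '{"dr":[[0,0,0],[0,0,0]],"travel":[[0,0,0],[0,0,0]],"hand":[0.05,0.05]}'; python3 -c "
from workcell import job; print(job.job_done())"
```

```text
clock: 11.3
eef_pos: [0.5393, -0.0192, 0.1619]
tool_rot: [1.0, -0.007, -0.004, 0.001]
ft_force: [-0.3, 0.0, 0.2]
grip_width: 0.0501
the job is handed in; nothing more can be done
None
```

I tipped the heatsink over from its fin side with the shut fingers. It landed flat in the tray, fins up, while the tray was still out. I then gripped the handle and tried the tray in 1 mm steps. It slid with about 1 N, so it was not locked, and I left the lever alone. I pushed the tray home until it stopped, released the handle and backed off. The job was handed in at 11.3 s.

**Last checks:**
- **Tray:** the arm measured 99.8 mm of travel at the stop, with about 6.5 N against it. The side camera gave 99.6 mm.
- **Heatsink:** it looks flat, fins up, in the side and wrist pictures. Only its near corner shows from under the hood.
- **Gripper:** it is clear of everything, with no contact force.
- **Bystanders:** I saw none move, but I did not measure their positions at the end. The arm hid the tray in the last top view, so that camera confirmed nothing.

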